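# Tighten the filter holder lid by quarter turns and open its inlet

### The arm

A 7-joint arm with a two-finger parallel gripper is mounted at the origin on the work surface. World frame = base frame: x ahead of the robot, y to its left, z up, the work surface at z = 0. Lengths are in m, angles in rad, forces in N, time in s.
With the tool pointing down it reaches from about 0.4 to 0.85 m from the base axis. Payload 10.4 kg.
Tool frame: the origin (TCP) lies at the very end of the fingers, on their centre line; the grasp point (between the pads) lies 19 mm behind it; z points along the fingers, y is the direction in which the jaws open and shut (so a half turn about z gives the same grasp; the last joint's range is limited). The gripper opens to 85 mm and grips with 20 to 120 N. Pads are 22 mm wide; open, the fingers measure 114 mm over their backs; the gripper's body (76 mm by 85 mm) begins 54 mm behind the grasp point. The pads swing forward as they close: fully open they stand 13 mm farther back than shut.
Start: joints at [1.14, 0.332, -0.065, 1.46, 0.022, 1.35, -0.088], TCP at [0.248, -0.574, 0.231] pointing down, gripper open.
Joint ranges: [-2.6, 2.6], [-0.5, 2.12], [-1.47, 1.34], [0.16, 2.42], [-1.27, 4.41], [0.06, 2.06], [-2.6, 2.6]. Speed limits (rad/s): [2.22, 2.22, 2.79, 2.79, 3.14, 3.14, 3.14].

### API

Orientations are given as a unit quaternion [x, y, z, w].
In Python, from workcell import get_obs, camera, camera_info, hand_in gives the robot as it stands.
- The arm moves only by the tool move_arm, never from a script. Its argument "moves" is a list of rows, each a list of 3 entries, a list of its own where there are three numbers: the shift along the tool's x, y, z in units of 25 mm (1.0 is 25 mm), then the turn, a rotation vector about the tool's x, y, z in degrees, then the opening, from 0 (shut) to 1 (fully open). A call has 1 to 5 rows; each row shifts and turns the commanded pose from where the row before left it, along the tool's axes as they then stand; what a row does not reach is not made up. A row lasts 1/8 s, in which the tool goes at most 62.5 mm and 10.7 degrees, less where a joint would pass 70% of its speed; a pose out of reach is approached as far as the arm can. A call is refused whole if a number of a shift passes 1 or a number of a turn 10.7, either way. A call with a gripper value outside its range is refused whole. The fingers move at their own pace and stop on an object; "squeeze" is the grip in N (left out, the last holds). Time passes only in rows, so rows that do not move let the fingers close. It gives the time, the measured TCP pose, the force and the opening at its end, in the units of the state.
- get_obs(): the state, without advancing time (a new reading comes with each control period).
- camera(name): name is "scene" or "top"; returns the picture (420x560x3 uint8, red, green, blue); there is no depth.
- camera_info(name): a dict with "fx", "fy", "cx", "cy" (pixels), "D" ([k1, k2, p1, p2, k3] as OpenCV has them; the pictures are not rectified), "origin" and "rotation" of the camera in the world. Camera axes: x right, y down, z forward; pixel columns grow to the right and rows downward; lengths in m; the calibration is good to about 2 mm. A picture is of the moment at which its call begins. camera_info takes no time and is no camera call.
- hand_in(): hands the job in, once; it reports no verdict.
The state is a dict: "clock": time; "joint_pos": joint angles; "joint_velocities": joint speeds; "tau": joint torques, N m; "position": TCP position; "ee_rot": TCP orientation; "ft_force": force on the tool from outside, world axes, zero at the start; "torque": the same for the moment, N m; "grip_width": opening from 0.0 (shut) to 1.0 (fully open).
Only numpy, scipy, OpenCV 4.12 (cv2) and the standard library are available. Lean on these libraries where they do the work, as an engineer would, in place of code of your own. Each camera call takes 0.05 s, during which the arm holds its last target. There are 200 camera calls.

### The job

Tighten the lid of the round filter holder: starting with the clamp lever over the drain spout and going clockwise round the rim, turn the first lever clockwise by one quarter turn, the second by two quarter turns and the third by one quarter turn, finishing each before you turn the next. Then push the small upright inlet lever in the middle of the lid over towards the spout, past its stiff point, until it snaps into its far notch. Do not disturb the jar, the beaker or the cardboard box.

Things in the scene. Friction and masses are not known exactly. Their poses are not given: they have to be found in the camera images.
- holder_top (a point): Centre of the lid of the steel filter holder: a round flanged unit, 190 mm across and 65 mm high, bolted to the bench (on a 210 mm foot plate). The point is on the lid's top face. Its x axis points towards the drain spout, z up.
- spout_end (a point): Outer end of the steel drain spout, a ribbed horizontal stub about 18 mm thick that sticks out 39 mm from the rim, 24 mm above the bench. It is there only to show which clamp lever comes first.
- clamp_1 (a joint): Angle of the first clamp lever, the one whose pivot stands over the drain spout: 0 at the start, growing as it is turned clockwise seen from above (tightening); a quarter turn is 1.571. It turns from 0 to 4.7 without clicks, against steady friction of about 0.25 N m (some 7 N at 38 mm from the pivot), and stays where it is left.
- clamp_1_pivot (a point): On the vertical pivot axis of clamp lever 1, 22 mm above the lid (half-way up its arm), 75 mm from the lid's centre. Black hub 22 mm across, its top 34 mm above the lid. All three clamp levers are alike. At the start the arm points along the rim, anticlockwise from its pivot seen from above, within 15 degrees, so one quarter turn brings it to point about straight outwards.
- clamp_1_end (a point): Outer end of the arm of clamp lever 1, 58 mm from its pivot axis, half-way up the arm; moves with the arm. The arm is a level black bar 12 mm wide and 16 mm high (14 to 30 mm above the lid).
- clamp_2 (a joint): Angle of the second clamp lever, the next one clockwise round the rim from the first (seen from above): 0 at the start, growing as it is turned clockwise seen from above (tightening); a quarter turn is 1.571. It turns from 0 to 4.7 without clicks, against steady friction of about 0.25 N m (some 7 N at 38 mm from the pivot), and stays where it is left.
- clamp_2_pivot (a point): On the vertical pivot axis of clamp lever 2, 22 mm above the lid (half-way up its arm), 75 mm from the lid's centre. Black hub 22 mm across, its top 34 mm above the lid. All three clamp levers are alike. At the start the arm points along the rim, anticlockwise from its pivot seen from above, within 15 degrees, so one quarter turn brings it to point about straight outwards.
- clamp_2_end (a point): Outer end of the arm of clamp lever 2, 58 mm from its pivot axis, half-way up the arm; moves with the arm. The arm is a level black bar 12 mm wide and 16 mm high (14 to 30 mm above the lid).
- clamp_3 (a joint): Angle of the third clamp lever, the next one clockwise from the second: 0 at the start, growing as it is turned clockwise seen from above (tightening); a quarter turn is 1.571. It turns from 0 to 4.7 without clicks, against steady friction of about 0.25 N m (some 7 N at 38 mm from the pivot), and stays where it is left.
- clamp_3_pivot (a point): On the vertical pivot axis of clamp lever 3, 22 mm above the lid (half-way up its arm), 75 mm from the lid's centre. Black hub 22 mm across, its top 34 mm above the lid. All three clamp levers are alike. At the start the arm points along the rim, anticlockwise from its pivot seen from above, within 15 degrees, so one quarter turn brings it to point about straight outwards.
- clamp_3_end (a point): Outer end of the arm of clamp lever 3, 58 mm from its pivot axis, half-way up the arm; moves with the arm. The arm is a level black bar 12 mm wide and 16 mm high (14 to 30 mm above the lid).
- inlet_lever (a joint): Angle of the small upright inlet lever in the middle of the lid: 0 leaning 0.5 rad away from the spout (closed), 0.5 upright, 1.0 leaning 0.5 rad towards the spout (open; stop at 1.02). Starts at 0 to 0.25. Light at first, it meets a sprung pin from about 0.43, needs 6 to 15 N at the knob, and past 0.7 snaps by itself to 0.9 or more and stays there; let go before, it springs back to about 0.4.
- lever_knob (a point): Centre of the black ball knob, 18 mm across, on the end of the inlet lever, 48 mm from its pivot; moves with the lever, in the vertical plane through the lid's centre and the spout. The rod below it is 9 mm thick.
- lever_pivot (a point): Level pivot axis of the inlet lever, 22 mm above the centre of the lid, between two small steel cheeks whose tops are 31 mm above the lid. On its left (seen looking towards the spout), from 10 to 31 mm off its plane, stands the pin's small housing, 53 mm above the lid.
- jar: Bystander: lidded glass jar 60 mm across, 95 mm high; origin at the centre of its underside.
- beaker: Bystander: open glass beaker 68 mm across, 85 mm high; origin at the centre of its underside.
- disc_box: Bystander: flat cardboard box 110 x 110 x 35 mm; origin at the centre of its underside.
Mind the look-alikes: they are no part of the job. What is shaped like the part that bears holder_top but green is not meant.

How it is judged:
On the way, in this order (a step that is already met when the one before it is completed fails the run):
1. the first clamp lever has had one quarter turn, the other two and the inlet lever are as yet unturned (value of joint clamp_1 between 1.221 and 1.921 rad and value of joint each of clamp_2, clamp_3 below 0.35 rad and value of joint inlet_lever below 0.6 rad), for 0.2 s.
2. the second clamp lever has had two quarter turns, the third and the inlet lever are as yet unturned (value of joint clamp_1 between 1.221 and 1.921 rad and value of joint clamp_2 between 2.792 and 3.492 rad and value of joint clamp_3 below 0.35 rad and value of joint inlet_lever below 0.6 rad), for 0.2 s.
3. the third clamp lever has had one quarter turn, the inlet lever is not yet over (value of joint clamp_1 between 1.221 and 1.921 rad and value of joint clamp_2 between 2.792 and 3.492 rad and value of joint clamp_3 between 1.221 and 1.921 rad and value of joint inlet_lever below 0.6 rad), for 0.2 s.
4. the inlet lever sits in its far notch (value of joint clamp_1 between 1.221 and 1.921 rad and value of joint clamp_2 between 2.792 and 3.492 rad and value of joint clamp_3 between 1.221 and 1.921 rad and value of joint inlet_lever above 0.85 rad), for 0.2 s.
At the end, for the whole second after the job is handed in: Clamp lever 1 stands one quarter turn, lever 2 two quarter turns and lever 3 one quarter turn clockwise from its start, each within 20 degrees (0.35 rad), and the inlet lever rests in its far notch (joint above 0.85) (all of step 4 and velocity of joint inlet_lever between -0.05 and 0.05 rad/s); the robot touches nothing.
It fails at once if the jar is pushed more than 30 mm or tipped (distance of jar from where it was at the start of the episode above 0.03 m or angle between jar's own z axis and vertical above 0.3 rad).
It fails at once if the beaker is pushed more than 30 mm or tipped (distance of beaker from where it was at the start of the episode above 0.03 m or angle between beaker's own z axis and vertical above 0.3 rad).
It fails at once if the cardboard box is pushed more than 30 mm or tipped (distance of disc_box from where it was at the start of the episode above 0.03 m or angle between disc_box's own z axis and vertical above 0.3 rad).
It also fails if it takes over 72 s, if anything falls off the work surface, if the arm or the gripper's body presses on something with over 40 N, if the wrist force passes 120 N, or if a joint passes its speed limit or range.

## Working session

There is one attempt and no reset: what is moved stays moved. The work goes in short steps, Python scripts to look and compute and a tool call to move; the robot and the scene stay as the last step left them, time stands still between calls to the robot, and variables do not carry over. Pictures are saved under pics/ and viewed, about 8 in all and at most 12, crops included, and the job is handed in when it is done.

Besides the shell and the picture viewer there is one more tool, called after "Request:" in YAML: its name, and indented under it one key for each argument. move_arm: Moves the arm, as the interface text tells. Its arguments: {"type":"object","properties":{"moves":{"type":"array","items":{"type":"array"}},"squeeze":{"type":"number"}},"required":["moves"]}

```bash
mkdir -p pics; ls; python3 - <<'E'
from workcell import *
import cv2
for n in("scene","top"):
    cv2.imwrite(f"pics/{n}0.png",cv2.resize(camera(n),None,fx=1.42,fy=1.42,interpolation=cv2.INTER_CUBIC)[:,:,::-1]); print(camera_info(n))
print(get_obs())
E
```

```text
pics
{'fx': 385.1341906433651, 'fy': 385.1341906433651, 'cx': 277.07056330828925, 'cy': 211.60306204306823, 'D': array([0.03558358, 0.        , 0.        , 0.        , 0.        ]), 'origin': array([1.24206504, 0.34128262, 0.62199054]), 'rotation': array([ 0.47393856,  0.74368844, -0.3985231 , -0.25197042])}
{'fx': 503.6859526617392, 'fy': 503.6859526617392, 'cx': 276.3724424928726, 'cy': 205.70652937816126, 'D': array([0.03065453, 0.        , 0.        , 0.        , 0.        ]), 'origin': array([ 0.27741515, -0.017885  ,  1.56641354]), 'rotation': array([-0.69693349,  0.71256288, -0.05673055,  0.05761508])}
{'clock': 0.1, 'joint_pos': array([ 1.14039135,  0.33284919, -0.06468325,  1.46087067,  0.0216206 ,
        1.34990633, -0.08846282]), 'joint_velocities': array([-0.00029076, -0.00342422, -0.00125641, -0.00106488, -0.00169218,
       -0.00060391,  0.00109522]), 'tau': array([ 1.02430698e-03, -6.26747274e+01,  4.88467421e-02, -3.92429459e+01,
        1.62159913e-02,  6.97417563e-03, -3.37837014e-05]), 'position': array([ 0.24771639, -0.57343768,  0.2305638 ]), 'ee_rot': array([ 9.79279000e-01,  2.02514672e-01, -1.77199576e-04, -6.44890310e-04]), 'ft_force': array([ 0.1967587 , -1.14416328,  0.02477598]), 'torque': array([-0.05186673, -0.04473961,  0.05059969]), 'grip_width': 0.9971518043711256}
```

View pics/scene0.png

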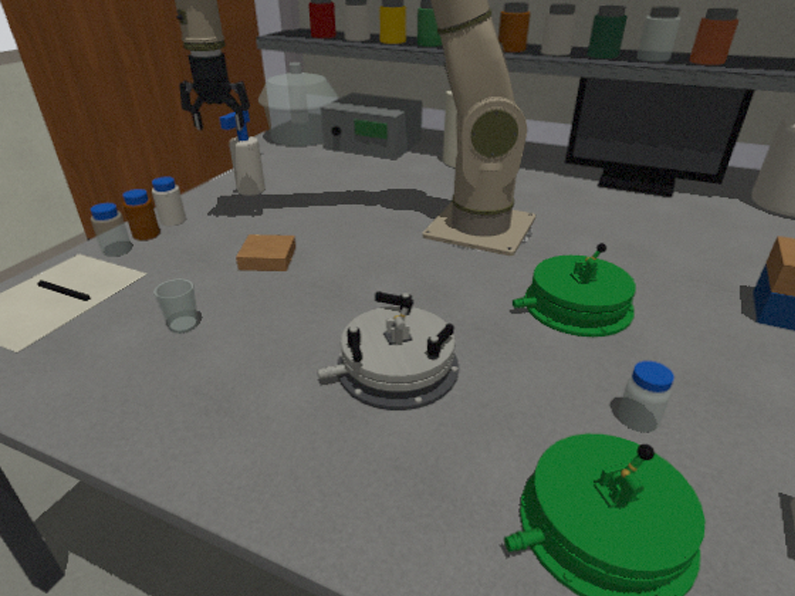

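View pics/top0.png

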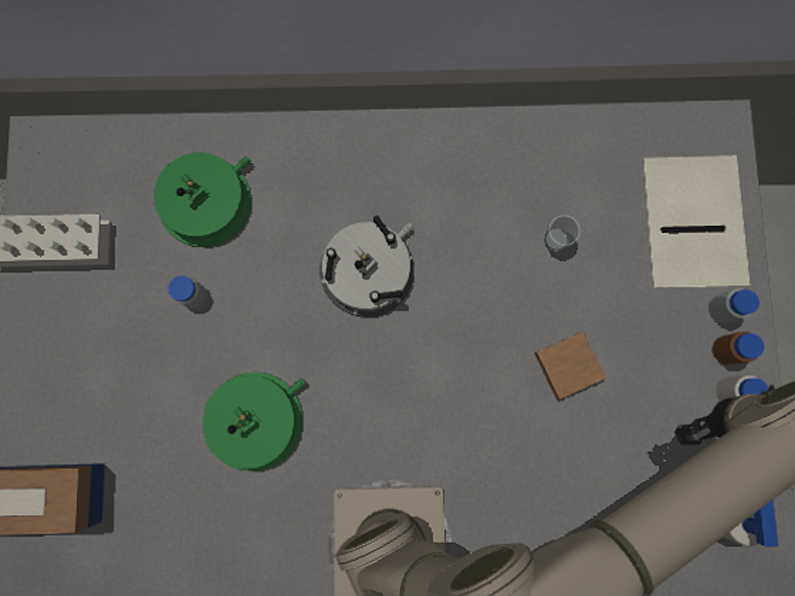

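The steel holder is at (367,268) in the top view and (398,345) in the scene view. The look-alikes are green, at top (203,195) and (250,422), and have no clamps. The beaker is at (562,237), the box at (570,365), and the jar with the blue lid is at (185,290). I choose the steel one and check it in a close crop.

```bash
cat > h.py <<'E'
import numpy as np, cv2
from workcell import *
from scipy.spatial.transform import Rotation as R
def ray(n,px):
    c=camera_info(n);K=np.array([[c['fx'],0,c['cx']],[0,c['fy'],c['cy']],[0,0,1]])
    u=cv2.undistortPoints(np.array([[px]],float),K,c['D'])[0,0]
    return c['origin'],R.from_quat(c['rotation']).apply([u[0],u[1],1])
def onz(n,px,z):
    o,d=ray(n,px);return (o+d*(z-o[2])/d[2])
def proj(n,P):
    c=camera_info(n);K=np.array([[c['fx'],0,c['cx']],[0,c['fy'],c['cy']],[0,0,1]])
    r=R.from_quat(c['rotation']).inv();return cv2.projectPoints(np.atleast_2d(P).astype(float),r.as_rotvec(),-r.apply(c['origin']),K,c['D'])[0][:,0]
def crop(n,x0,y0,x1,y1,f,name):
    im=camera(n)[y0:y1,x0:x1,::-1];cv2.imwrite(name,cv2.resize(im,None,fx=f,fy=f,interpolation=cv2.INTER_CUBIC))
E
python3 - <<'E'
from h import *
crop("top",210,140,310,230,6,"a.png");crop("scene",215,195,335,295,6,"b.png")
a=cv2.imread("a.png");b=cv2.imread("b.png")
cv2.imwrite("pics/c1.png",a);cv2.imwrite("pics/c2.png",b)
E
```

```text
(no output)
```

View pics/c1.png

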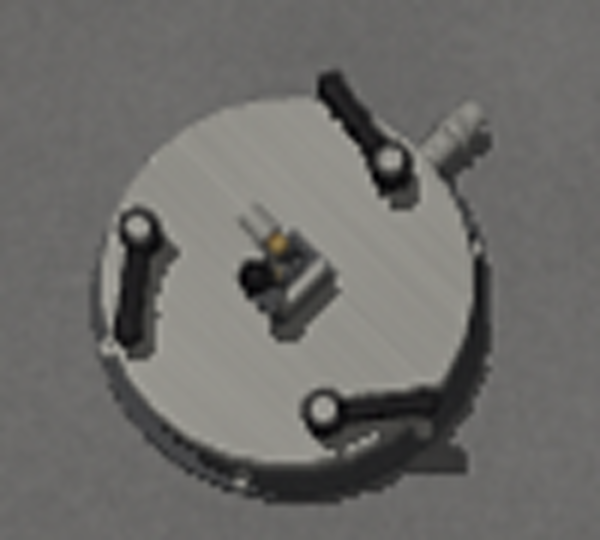

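View pics/c2.png

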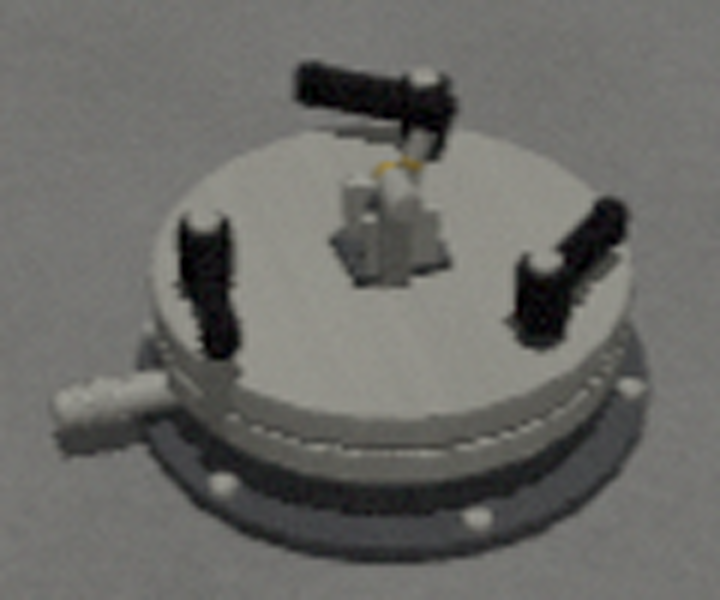

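The crops confirm the choice: a grey lid with three black levers and the spout at the upper right. Hub pixels in the top crop are 1 (391,160), 2 (323,410) and 3 (140,228). Arm ends are (330,80), (438,403) and (128,340), the spout end is (478,115) and the knob is (257,278).

```bash
python3 - <<'E'
from h import *
np.set_printoptions(precision=4,suppress=True)
f=lambda u,v:(210+(u+.5)/6-.5,140+(v+.5)/6-.5)
g=lambda u,v:(215+(u+.5)/6-.5,195+(v+.5)/6-.5)
H=[onz("top",f(*p),.065+.034) for p in((391,160),(323,410),(140,228))]
E=[onz("top",f(*p),.065+.03) for p in((332,82),(438,403),(128,340))]
S=onz("top",f(478,115),.03)
print("hubs",H);print("ends",E);print("spout",S)
Hs=[onz("scene",g(*p),.099) for p in((205,222),(545,262),(425,76))]
print("scene hubs",Hs)
c=np.mean(H,0);cs=np.mean(Hs,0);print("centre",c,cs)
# known geometry fit: three hubs, radius 75, angle phi
for HH,cc in((H,c),(Hs,cs)):
  for h in HH: d=(h-cc)[:2];print(np.linalg.norm(d),np.degrees(np.arctan2(d[1],d[0])))
for h,e in zip(H,E): d=(e-h)[:2];print("arm",np.linalg.norm(d),np.degrees(np.arctan2(d[1],d[0])))
d=(S-c)[:2];print("spout dir",np.linalg.norm(d),np.degrees(np.arctan2(d[1],d[0])))
print("jar",onz("top",(183/1.42,289/1.42),.095),"beaker",onz("top",(563/1.42,250/1.42),.0),"box",onz("top",(570/1.42,365/1.42),.035))
k=onz("top",f(257,278),.065+.022+.045);print("knob",k)
E
```

```text
hubs [array([ 0.6367, -0.0165,  0.099 ]), array([0.5113, 0.0197, 0.099 ]), array([0.6048, 0.1089, 0.099 ])]
ends [array([0.6785, 0.0123, 0.095 ]), array([ 0.5142, -0.037 ,  0.095 ]), array([0.5492, 0.1156, 0.095 ])]
spout [ 0.6767 -0.0624  0.03  ]
scene hubs [array([ 0.6343, -0.0157,  0.099 ]), array([0.6033, 0.11  , 0.099 ]), array([0.5071, 0.0186, 0.099 ])]
centre [0.5843 0.0374 0.099 ] [0.5816 0.0376 0.099 ]
0.07511164321569441 -45.7678717006475
0.07507069555419228 -166.36860120534084
0.07440831960730672 73.95915199451791
0.07503475056555657 -45.30742163302631
0.07556528984204278 73.28453342570023
0.07689822805478704 -165.67155900407158
arm 0.05071634930841761 34.51664616147309
arm 0.056733523027146134 -87.1092128133153
arm 0.05605410262413149 173.08671655512737
spout dir 0.13596308688846748 -47.1937466349493
jar [0.5341 0.4172 0.095 ] beaker [ 0.62   -0.4019  0.    ] box [ 0.3619 -0.393   0.035 ]
knob [0.5715 0.0496 0.132 ]
```

```bash
cat >> h.py <<'E'
C=np.array([.583,.0375]);PH=-46
d=lambda a:np.array([np.cos(np.radians(a)),np.sin(np.radians(a))])
P={1:C+.075*d(PH),2:C+.075*d(PH-120),3:C+.075*d(PH+120)}
def cur():
    o=get_obs();x=R.from_quat(o['ee_rot']).apply([1,0,0]);return o['position'],np.degrees(np.arctan2(x[1],x[0]))
def pose(i,th,gap,z,r=.040,w=.017):  # pusher pose beside clamp i with arm at th deg
    p=P[i]+r*d(th)+(w+gap)*d(th+90);return [*p,z,th+90 if i==1 else (th+270)%360 if th+270>540 else th+270-360]
def plan(wps,start=None):  # wps: (x,y,z,yaw)
    if start is None: p,y=cur()
    else: p,y=np.array(start[:3]),start[3]
    print("from",np.round(p,4),round(y,1))
    for w in wps:
        t=np.array(w[:3]);dy=(w[3]-y+180)%360-180
        n=max(1,int(np.ceil(max(np.linalg.norm((t-p)[:2])/.025,abs(t-p)[2]/.025,abs(dy)/10.6))));
        rows=[]
        for k in range(n,0,-1):
            s=(t-p)/k;dd=((w[3]-y+180)%360-180)/k
            a=np.array([s[:2]@d(y),s[:2]@d(y-90),-s[2]])/.025;a=np.round(a,2);r=round(-dd,1)
            p=p+.025*np.array([*(a[0]*d(y)+a[1]*d(y-90)),-a[2]]);y-=r
            rows.append([a.tolist(),[0,0,r],0])
        print("->",np.round(w,4));[print(str(r).replace(' ','')) for r in rows]
E
python3 - <<'E'
from h import *
print(P,pose(1,36,0,0),pose(2,-87,0,0),pose(2,-267,0,0),pose(3,173,0,0),pose(3,83,0,0))
plan([pose(1,36,.013,.16),pose(1,36,.013,.085),pose(1,36,0,.085)])
E
```

```text
{1: array([ 0.63509938, -0.01645049]), 2: array([0.51022782, 0.01935586]), 3: array([0.6036728 , 0.10959463])} [np.float64(0.6574677082704505), np.float64(0.020814213970674206), 0, 126] [np.float64(0.5292979608698458), np.float64(-0.019699612304027985), 0, -177] [np.float64(0.4911576801887548), np.float64(0.05841132796407783), 0, -357] [np.float64(0.5618991767827346), np.float64(0.09759611635367733), 0, 83] [np.float64(0.5916742908445783), np.float64(0.1513682520989143), 0, -7]
from [ 0.2478 -0.5736  0.2308] 23.4
-> [6.498e-01 3.130e-02 1.600e-01 1.260e+02]
[[0.81,-0.53,0.09],[0,0,np.float64(-3.4)],0]
[[0.84,-0.48,0.09],[0,0,np.float64(-3.4)],0]
[[0.87,-0.43,0.09],[0,0,np.float64(-3.4)],0]
[[0.89,-0.38,0.09],[0,0,np.float64(-3.4)],0]
[[0.91,-0.32,0.1],[0,0,np.float64(-3.4)],0]
[[0.93,-0.27,0.09],[0,0,np.float64(-3.4)],0]
[[0.95,-0.21,0.1],[0,0,np.float64(-3.4)],0]
[[0.96,-0.15,0.09],[0,0,np.float64(-3.4)],0]
[[0.96,-0.1,0.1],[0,0,np.float64(-3.4)],0]
[[0.97,-0.04,0.09],[0,0,np.float64(-3.4)],0]
[[0.97,0.02,0.1],[0,0,np.float64(-3.4)],0]
[[0.97,0.07,0.09],[0,0,np.float64(-3.4)],0]
[[0
[... 380 characters left out ...]
)],0]
[[0.76,0.6,0.09],[0,0,np.float64(-3.4)],0]
[[0.72,0.65,0.1],[0,0,np.float64(-3.5)],0]
[[0.68,0.69,0.09],[0,0,np.float64(-3.4)],0]
[[0.64,0.73,0.1],[0,0,np.float64(-3.5)],0]
[[0.59,0.77,0.09],[0,0,np.float64(-3.4)],0]
[[0.54,0.8,0.1],[0,0,np.float64(-3.5)],0]
[[0.5,0.83,0.09],[0,0,np.float64(-3.4)],0]
[[0.44,0.86,0.1],[0,0,np.float64(-3.5)],0]
[[0.39,0.88,0.09],[0,0,np.float64(-3.4)],0]
-> [6.498e-01 3.130e-02 8.500e-02 1.260e+02]
[[0.0,-0.0,0.75],[0,0,np.float64(-0.0)],0]
[[0.0,-0.0,0.75],[0,0,np.float64(-0.0)],0]
[[0.0,-0.0,0.75],[0,0,np.float64(-0.0)],0]
[[0.0,-0.0,0.75],[0,0,np.float64(-0.0)],0]
-> [6.575e-01 2.080e-02 8.500e-02 1.260e+02]
[[-0.52,-0.0,0.0],[0,0,np.float64(-0.0)],0]
```

Request:
move_arm:
  moves:
    - [[0.97,-0.64,0],[0,0,0],0]
    - [[0.97,-0.64,0],[0,0,0],0]
    - [[0.97,-0.64,0],[0,0,0],0]
    - [[0.97,-0.64,0],[0,0,0],0]
    - [[0.97,-0.64,0],[0,0,0],0]

```text
clock: 0.82
position: [0.3279, -0.4513, 0.2312]
ee_rot: [0.979, 0.203, -0.0, -0.0]
ft_force: [0.3, 0.5, 0.3]
grip_width: 0.001
```

Request:
move_arm:
  moves:
    - [[0.97,-0.64,0],[0,0,0],0]
    - [[0.97,-0.64,0],[0,0,0],0]
    - [[0.97,-0.64,0],[0,0,0],0]
    - [[0.97,-0.64,0],[0,0,0],0]
    - [[0.97,-0.64,0],[0,0,0],0]

```text
clock: 1.45
position: [0.4074, -0.3298, 0.2313]
ee_rot: [0.979, 0.202, -0.0, 0.0]
ft_force: [1.3, -0.6, -0.4]
grip_width: -0.004
```

Request:
move_arm:
  moves:
    - [[0.97,-0.64,0],[0,0,0],0]
    - [[0.97,-0.64,0],[0,0,0],0]
    - [[0.97,-0.64,0],[0,0,0],0]
    - [[0.97,-0.64,0],[0,0,0],0]
    - [[0.97,-0.64,0],[0,0,0],0]

```text
clock: 2.08
position: [0.487, -0.2084, 0.2313]
ee_rot: [0.979, 0.202, -0.0, 0.0]
ft_force: [-0.3, -0.6, 0.5]
grip_width: 0.001
```

```bash
sed -i 's/r=round(-dd,1)/r=float(round(-dd,1))/' h.py; python3 - <<'E'
from h import *
plan([pose(1,36,.013,.15),pose(1,36,.013,.085),pose(1,36,0,.085)])
E
```

```text
from [ 0.487  -0.2084  0.2313] 23.4
-> [6.498e-01 3.130e-02 1.500e-01 1.260e+02]
[[0.82,-0.52,0.27],[0,0,-8.6],0]
[[0.88,-0.39,0.27],[0,0,-8.5],0]
[[0.93,-0.26,0.27],[0,0,-8.6],0]
[[0.96,-0.11,0.27],[0,0,-8.5],0]
[[0.97,0.03,0.27],[0,0,-8.6],0]
[[0.95,0.17,0.27],[0,0,-8.5],0]
[[0.91,0.31,0.27],[0,0,-8.6],0]
[[0.86,0.45,0.27],[0,0,-8.5],0]
[[0.78,0.57,0.27],[0,0,-8.6],0]
[[0.69,0.68,0.27],[0,0,-8.5],0]
[[0.58,0.77,0.28],[0,0,-8.6],0]
[[0.46,0.84,0.27],[0,0,-8.5],0]
-> [6.498e-01 3.130e-02 8.500e-02 1.260e+02]
[[-0.0,0.0,0.87],[0,0,-0.0],0]
[[-0.0,0.0,0.87],[0,0,-0.0],0]
[[-0.0,0.0,0.86],[0,0,-0.0],0]
-> [6.575e-01 2.080e-02 8.500e-02 1.260e+02]
[[-0.52,0.0,0.0],[0,0,-0.0],0]
```

Request:
move_arm:
  moves:
    - [[0.82,-0.52,0.27],[0,0,-8.6],0]
    - [[0.88,-0.39,0.27],[0,0,-8.5],0]
    - [[0.93,-0.26,0.27],[0,0,-8.6],0]
    - [[0.96,-0.11,0.27],[0,0,-8.5],0]
    - [[0.97,0.03,0.27],[0,0,-8.6],0]

```text
clock: 2.7
position: [0.5548, -0.1086, 0.1972]
ee_rot: [0.837, 0.548, -0.0, -0.0]
ft_force: [0.5, 0.2, 0.4]
grip_width: -0.003
```

Request:
move_arm:
  moves:
    - [[0.95,0.17,0.27],[0,0,-8.5],0]
    - [[0.91,0.31,0.27],[0,0,-8.6],0]
    - [[0.86,0.45,0.27],[0,0,-8.5],0]
    - [[0.78,0.57,0.27],[0,0,-8.6],0]
    - [[0.69,0.68,0.27],[0,0,-8.5],0]

```text
clock: 3.32
position: [0.6228, -0.0088, 0.1634]
ee_rot: [0.58, 0.815, -0.0, -0.0]
ft_force: [0.4, -0.1, 0.1]
grip_width: -0.004
```

Request:
move_arm:
  moves:
    - [[0.58,0.77,0.28],[0,0,-8.6],0]
    - [[0.46,0.84,0.27],[0,0,-8.5],0]
    - [[0,0,0.87],[0,0,0],0]
    - [[0,0,0.87],[0,0,0],0]
    - [[0,0,0.86],[0,0,0],0]

```text
clock: 3.95
position: [0.6487, 0.0292, 0.0831]
ee_rot: [0.455, 0.89, -0.001, -0.0]
ft_force: [-0.9, -0.2, 0.5]
grip_width: -0.002
```

```bash
python3 - <<'E'
from h import *
print(cur(),get_obs()['joint_pos'],get_obs()['ft_force'])
crop("scene",215,165,335,265,5,"pics/c3.png")
E
```

```text
(array([0.64869604, 0.02921647, 0.08311775]), np.float64(125.82468241900996)) [ 0.37304968  0.59378347 -0.67145797  1.52445017  0.38993132  1.16156014
  0.25333002] [-0.93047554 -0.17539949  0.46313582]
```

View pics/c3.png

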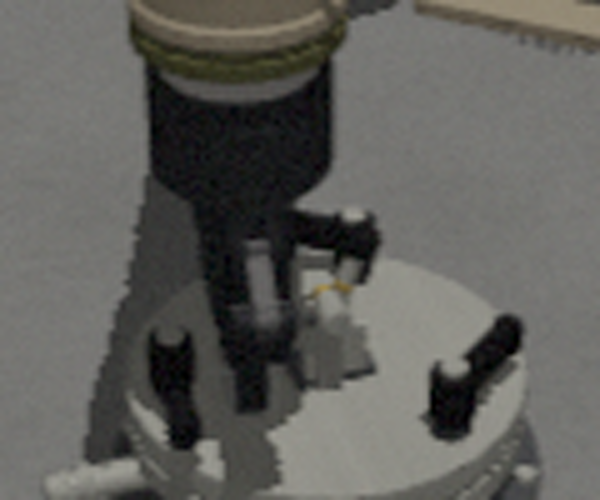

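Request:
move_arm:
  moves:
    - [[-0.5,0,0],[0,0,0],0]
    - [[-0.29,0.09,0],[0,0,10],0]
    - [[-0.29,0.09,0],[0,0,10],0]
    - [[-0.29,0.09,0],[0,0,10],0]
    - [[-0.29,0.09,0],[0,0,10],0]

```text
clock: 4.62
position: [0.6752, -0.0014, 0.0852]
ee_rot: [0.733, 0.68, 0.001, -0.001]
ft_force: [-2.7, 7.0, -5.0]
grip_width: 0.004
```

Request:
move_arm:
  moves:
    - [[-0.29,0.09,0],[0,0,10],0]
    - [[-0.29,0.09,0],[0,0,10],0]
    - [[-0.29,0.09,0],[0,0,10],0]
    - [[-0.29,0.09,0],[0,0,10],0]
    - [[0,0,0],[0,0,0],0]

```text
clock: 5.25
position: [0.6752, -0.0323, 0.0861]
ee_rot: [0.921, 0.389, 0.001, -0.0]
ft_force: [1.4, 3.2, -2.3]
grip_width: 0.003
```

```bash
python3 - <<'E'
from h import *
p,y=cur();v=p[:2]-P[1];print(p,y,np.linalg.norm(v),get_obs()['ft_force'],pose(1,-44,0,.083))
crop("top",200,110,320,210,5,"a.png");crop("scene",215,165,335,265,5,"b.png")
cv2.imwrite("pics/c4.png",cv2.resize(np.hstack([cv2.imread("a.png")[:500,:],cv2.imread("b.png")]),(800,333)))
E
```

```text
[ 0.67521418 -0.03228054  0.08610601] 45.827024247821605 0.043125259442748594 [ 1.3646522   3.22692249 -2.26955131] [np.float64(0.6756821620957737), np.float64(-0.032008043238001646), 0.083, 46]
```

View pics/c4.png

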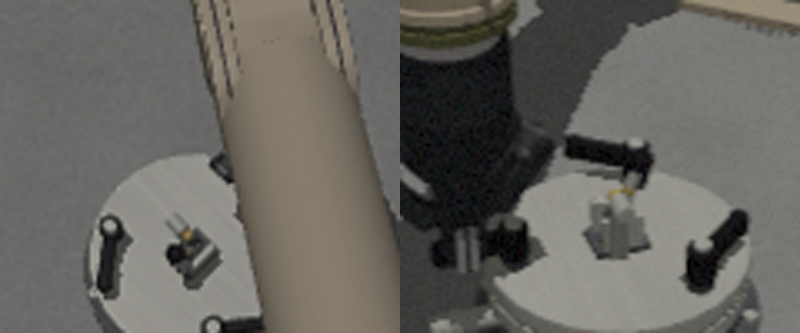

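Request:
move_arm:
  moves:
    - [[-0.29,0.09,0],[0,0,10],0]
    - [[0,0,0],[0,0,0],0]
    - [[0.6,0,0],[0,0,0],0]
    - [[0,0,-1],[0,0,0],0]
    - [[0,0,-1],[0,0,0],0]

```text
clock: 5.98
position: [0.6836, -0.0309, 0.1358]
ee_rot: [0.951, 0.309, -0.0, 0.0]
ft_force: [0.5, -0.1, 0.3]
grip_width: 0.005
```

```bash
python3 - <<'E'
from h import *
print(pose(2,-87,.013,.15))
p,y=cur()
plan([[.60,-.05,.152,100],pose(2,-87,.013,.15)])
plan([pose(2,-87,.013,.085),pose(2,-87,.0,.085)],pose(2,-87,.013,.15))
crop("scene",215,165,335,265,5,"pics/c5.png")
E
```

```text
[np.float64(0.5422801448216552), np.float64(-0.019019244872869715), 0.15, -177]
from [ 0.6836 -0.0309  0.1358] 36.0
-> [ 6.00e-01 -5.00e-02  1.52e-01  1.00e+02]
[[-0.45,-0.19,-0.09],[0,0,-9.1],0]
[[-0.41,-0.26,-0.09],[0,0,-9.2],0]
[[-0.37,-0.32,-0.09],[0,0,-9.1],0]
[[-0.31,-0.38,-0.09],[0,0,-9.2],0]
[[-0.25,-0.43,-0.1],[0,0,-9.1],0]
[[-0.18,-0.46,-0.09],[0,0,-9.2],0]
[[-0.1,-0.47,-0.1],[0,0,-9.1],0]
-> [ 5.423e-01 -1.900e-02  1.500e-01 -1.770e+02]
[[0.2,-0.26,0.01],[0,0,-10.4],0]
[[0.25,-0.22,0.01],[0,0,-10.4],0]
[[0.28,-0.17,0.01],[0,0,-10.4],0]
[[0.31,-0.11,0.01],[0,0,-10.4],0]
[[0.32,-0.06,0.01],[0,0,-10.4],0]
[[0.33,0.0,0.01],[0,0,-10.3],0]
[[0.32,0.06,0.01],[0,0,-10.4],0]
[[0.3,0.12,0.01],[0,0,-10.3],0]
from [ 0.5423 -0.019   0.15  ] -177
-> [ 5.423e-01 -1.900e-02  8.500e-02 -1.770e+02]
[[0.0,0.0,0.87],[0,0,-0.0],0]
[[0.0,0.0,0.86],[0,0,-0.0],0]
[[0.0,0.0,0.87],[0,0,-0.0],0]
-> [ 5.293e-01 -1.970e-02  8.500e-02 -1.770e+02]
[[0.52,0.0,-0.0],[0,0,-0.0],0]
```

View pics/c5.png

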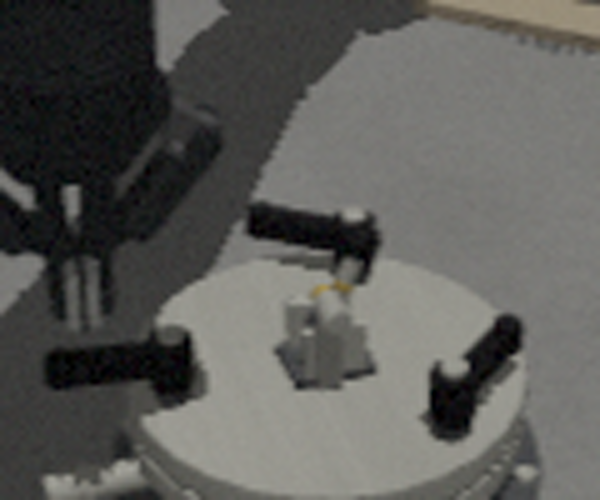

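```bash
python3 - <<'E'
from h import *
g=lambda u,v:(215+(u+.5)/5-.5,165+(v+.5)/5-.5)
h=onz("scene",g(172,331),.099)
for px in((47,355),(52,352)):
  e=onz("scene",g(*px),.095);v=(e-h)[:2];print(h,e,np.linalg.norm(v),np.degrees(np.arctan2(v[1],v[0])))
e=onz("scene",g(46,368),.087);v=(e-h)[:2];print(np.linalg.norm(v),np.degrees(np.arctan2(v[1],v[0])))
E
```

```text
[ 0.63147912 -0.01663755  0.099     ] [ 0.66639229 -0.06182563  0.095     ] 0.057104230244854386 -52.30964397097529
[ 0.63147912 -0.01663755  0.099     ] [ 0.66353282 -0.06095481  0.095     ] 0.05469423874964207 -54.12260409321093
0.058086389610293825 -53.33665388571013
```

Request:
move_arm:
  moves:
    - [[-0.45,-0.19,-0.3],[0,0,-9.1],0]
    - [[-0.41,-0.26,-0.3],[0,0,-9.2],0]
    - [[-0.37,-0.32,0],[0,0,-9.1],0]
    - [[-0.31,-0.38,0],[0,0,-9.2],0]
    - [[-0.25,-0.43,0],[0,0,-9.1],0]

```text
clock: 6.65
position: [0.6236, -0.0448, 0.1504]
ee_rot: [0.755, 0.656, 0.0, 0.0]
ft_force: [-0.2, -0.1, 0.2]
grip_width: -0.004
```

Request:
move_arm:
  moves:
    - [[-0.18,-0.46,0],[0,0,-9.2],0]
    - [[-0.1,-0.47,0],[0,0,-9.1],0]
    - [[0.2,-0.26,0],[0,0,-10.4],0]
    - [[0.25,-0.22,0],[0,0,-10.4],0]
    - [[0.28,-0.17,0],[0,0,-10.4],0]

```text
clock: 7.28
position: [0.5782, -0.0385, 0.1505]
ee_rot: [0.411, 0.912, -0.0, 0.0]
ft_force: [-1.0, -0.4, 0.2]
grip_width: 0.002
```

Request:
move_arm:
  moves:
    - [[0.31,-0.11,0],[0,0,-10.4],0]
    - [[0.32,-0.06,0],[0,0,-10.4],0]
    - [[0.33,0,0],[0,0,-10.3],0]
    - [[0.32,0.06,0],[0,0,-10.4],0]
    - [[0.3,0.12,0],[0,0,-10.3],0]

```text
clock: 7.9
position: [0.5423, -0.019, 0.1506]
ee_rot: [-0.029, 1.0, -0.0, 0.0]
ft_force: [0.2, -0.5, -0.3]
grip_width: -0.0
```

```bash
python3 - <<'E'
from h import *
print(cur(),get_obs()['joint_pos'])
plan([pose(2,-87,.013,.085),pose(2,-87,.0,.085)])
E
```

```text
(array([ 0.54234801, -0.01896703,  0.15056528]), np.float64(-176.68483170872844)) [ 0.68039087  0.32686932 -0.85451676  1.74841599  0.26487565  1.18580225
  1.3802493 ]
from [ 0.5423 -0.019   0.1506] -176.7
-> [ 5.423e-01 -1.900e-02  8.500e-02 -1.770e+02]
[[0.0,-0.0,0.87],[0,0,0.1],0]
[[0.0,-0.0,0.88],[0,0,0.1],0]
[[0.0,-0.0,0.87],[0,0,0.1],0]
-> [ 5.293e-01 -1.970e-02  8.500e-02 -1.770e+02]
[[0.52,-0.0,0.0],[0,0,0.0],0]
```

Request:
move_arm:
  moves:
    - [[0,0,0.87],[0,0,0],0]
    - [[0,0,0.88],[0,0,0],0]
    - [[0,0,0.87],[0,0,0],0]
    - [[0.52,0,0],[0,0,0],0]
    - [[0.29,-0.09,0],[0,0,10],0]

```text
clock: 8.52
position: [0.5229, -0.0222, 0.0856]
ee_rot: [0.063, 0.998, 0.0, 0.002]
ft_force: [7.6, 0.8, -5.6]
grip_width: -0.001
```

Request:
move_arm:
  moves:
    - [[0.29,-0.09,0],[0,0,10],0]
    - [[0.29,-0.09,0],[0,0,10],0]
    - [[0.29,-0.09,0],[0,0,10],0]
    - [[0.29,-0.09,0],[0,0,10],0]
    - [[0.29,-0.09,0],[0,0,10],0]

```text
clock: 9.15
position: [0.4869, -0.0167, 0.0862]
ee_rot: [0.48, 0.877, 0.001, 0.002]
ft_force: [7.2, -2.5, -4.0]
grip_width: -0.002
```

Request:
move_arm:
  moves:
    - [[0.29,-0.09,0],[0,0,10],0]
    - [[0.29,-0.09,0],[0,0,10],0]
    - [[0.29,-0.09,0],[0,0,10],0]
    - [[0.29,-0.09,0],[0,0,10],0]
    - [[0.29,-0.09,0],[0,0,10],0]

```text
clock: 9.78
position: [0.4679, 0.0144, 0.0861]
ee_rot: [0.806, 0.592, 0.001, 0.002]
ft_force: [4.7, -7.5, -1.0]
grip_width: 0.001
```

```bash
python3 - <<'E'
from h import *
print(cur(),get_obs()['joint_pos'],get_obs()['ft_force'],pose(2,-197,0,.085))
E
```

```text
(array([0.46791017, 0.01437826, 0.08613282]), np.float64(72.56213751318809)) [ 0.44852168  0.18097354 -0.61707422  2.00437102  0.12826536  0.98994707
 -0.53549426] [ 4.72918054 -7.52181974 -1.02361007] [np.float64(0.4670053113104923), np.float64(0.014793545167562785), 0.085, -287]
```

Request:
move_arm:
  moves:
    - [[0.29,-0.09,0],[0,0,10],0]
    - [[0.29,-0.09,0],[0,0,10],0]
    - [[0.29,-0.09,0],[0,0,10],0]
    - [[0.29,-0.09,0],[0,0,10],0]
    - [[0.29,-0.09,0],[0,0,10],0]

```text
clock: 10.4
position: [0.4792, 0.0492, 0.0858]
ee_rot: [0.981, 0.196, -0.0, 0.001]
ft_force: [-4.0, -6.4, 4.7]
grip_width: 0.002
```

Request:
move_arm:
  moves:
    - [[0.29,-0.09,0],[0,0,10],0]
    - [[0.29,-0.09,0],[0,0,10],0]
    - [[0,0,0],[0,0,0],0]
    - [[-0.6,0,0],[0,0,0],0]
    - [[0,0,-1],[0,0,0],0]

```text
clock: 11.02
position: [0.4739, 0.0586, 0.1088]
ee_rot: [1.0, 0.027, -0.002, 0.0]
ft_force: [0.5, -0.7, 0.8]
grip_width: -0.001
```

Request:
move_arm:
  moves:
    - [[0,0,-1],[0,0,0],0]
    - [[0,0,-0.7],[0,0,0],0]
    - [[0,0,0],[0,0,0],0]

```text
clock: 11.4
position: [0.477, 0.0587, 0.1532]
ee_rot: [1.0, 0.026, 0.001, 0.0]
ft_force: [0.2, -0.4, -0.5]
grip_width: -0.003
```

```bash
python3 - <<'E'
from h import *
print(cur(),get_obs()['joint_pos'],get_obs()['ft_force'])
crop("scene",215,165,335,265,6,"pics/c6.png")
plan([pose(3,173,.013,.152),pose(3,173,.013,.085),pose(3,173,0,.085)])
E
```

```text
(array([0.47703985, 0.05874569, 0.15323263]), np.float64(3.001179428301314)) [ 0.27733042  0.11043473 -0.51956543  1.9103841   0.06126997  1.13343226
 -1.78385968] [ 0.22692851 -0.43064109 -0.46209995]
from [0.4765 0.0586 0.1521] 3.0
-> [ 0.5603  0.0847  0.152  83.    ]
[[0.43,-0.11,0.0],[0,0,-10.0],0]
[[0.44,-0.03,0.0],[0,0,-10.0],0]
[[0.44,0.04,0.0],[0,0,-10.0],0]
[[0.42,0.12,0.0],[0,0,-10.0],0]
[[0.39,0.19,0.0],[0,0,-10.0],0]
[[0.36,0.25,0.0],[0,0,-10.0],0]
[[0.3,0.31,0.0],[0,0,-10.0],0]
[[0.25,0.37,0.01],[0,0,-10.0],0]
-> [ 0.5603  0.0847  0.085  83.    ]
[[-0.0,-0.0,0.89],[0,0,-0.0],0]
[[-0.0,-0.0,0.89],[0,0,-0.0],0]
[[-0.0,-0.0,0.9],[0,0,-0.0],0]
-> [ 0.5619  0.0976  0.085  83.    ]
[[0.52,-0.0,-0.0],[0,0,-0.0],0]
```

View pics/c6.png

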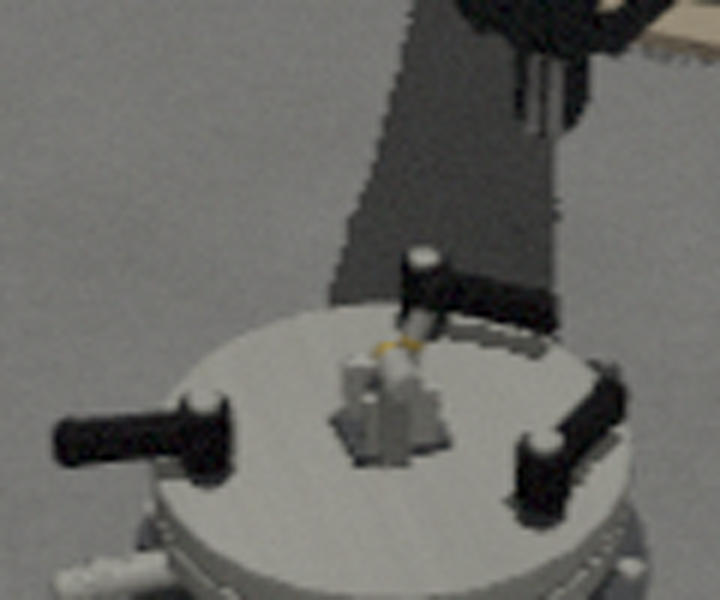

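```bash
python3 - <<'E'
from h import *
g=lambda u,v:(215+(u+.5)/6-.5,165+(v+.5)/6-.5)
for H,E in(((424,257),(556,306)),((205,401),(53,443)),((545,442),(618,395))):
  h=onz("scene",g(*H),.099);e=onz("scene",g(*E),.087);v=(e-h)[:2];print(np.linalg.norm(v),np.degrees(np.arctan2(v[1],v[0])))
E
```

```text
0.05705659563667911 95.9992491534801
0.05814032734940699 -54.899580122377884
0.05509743688982158 170.15742613893326
```

Request:
move_arm:
  moves:
    - [[0.43,-0.11,0],[0,0,-10],0]
    - [[0.44,-0.03,0],[0,0,-10],0]
    - [[0.44,0.04,0],[0,0,-10],0]
    - [[0.42,0.12,0],[0,0,-10],0]
    - [[0.39,0.19,0],[0,0,-10],0]

```text
clock: 12.08
position: [0.5287, 0.075, 0.1506]
ee_rot: [0.894, 0.449, -0.001, -0.0]
ft_force: [0.2, -0.1, 0.7]
grip_width: -0.002
```

Request:
move_arm:
  moves:
    - [[0.36,0.25,0],[0,0,-10],0]
    - [[0.3,0.31,0],[0,0,-10],0]
    - [[0.25,0.37,0],[0,0,-10],0]
    - [[0,0,0],[0,0,0],0]

```text
clock: 12.58
position: [0.5601, 0.0849, 0.1507]
ee_rot: [0.749, 0.662, -0.001, -0.001]
ft_force: [0.6, 0.1, -0.2]
grip_width: 0.001
```

```bash
python3 - <<'E'
from h import *
print(cur(),get_obs()['joint_pos'],get_obs()['ft_force'])
E
```

```text
(array([0.56011875, 0.08488742, 0.15067319]), np.float64(82.9386657142107)) [ 0.31574682  0.33553563 -0.65251773  1.69220239  0.21577044  1.18898601
 -0.51438032] [ 0.60789111  0.05721667 -0.23376601]
```

Request:
move_arm:
  moves:
    - [[0,0,0.88],[0,0,0],0]
    - [[0,0,0.88],[0,0,0],0]
    - [[0,0,0.87],[0,0,0],0]
    - [[0.52,0,0],[0,0,0],0]
    - [[0.29,-0.09,0],[0,0,10],0]

```text
clock: 13.2
position: [0.5602, 0.1049, 0.086]
ee_rot: [0.806, 0.592, -0.001, 0.0]
ft_force: [0.5, -5.8, -4.9]
grip_width: -0.001
```

Request:
move_arm:
  moves:
    - [[0.29,-0.09,0],[0,0,10],0]
    - [[0.29,-0.09,0],[0,0,10],0]
    - [[0.29,-0.09,0],[0,0,10],0]
    - [[0.29,-0.09,0],[0,0,10],0]
    - [[0.29,-0.09,0],[0,0,10],0]

```text
clock: 13.82
position: [0.5715, 0.1399, 0.0859]
ee_rot: [0.981, 0.195, -0.002, 0.0]
ft_force: [-5.6, -3.6, -2.2]
grip_width: -0.002
```

Request:
move_arm:
  moves:
    - [[0.29,-0.09,0],[0,0,10],0]
    - [[0.29,-0.09,0],[0,0,10],0]
    - [[0.29,-0.09,0],[0,0,10],0]
    - [[0,0,0],[0,0,0],0]
    - [[-0.6,0,0],[0,0,0],0]

```text
clock: 14.45
position: [0.5784, 0.1535, 0.0869]
ee_rot: [0.998, -0.06, 0.001, -0.0]
ft_force: [0.8, 0.2, 0.4]
grip_width: 0.002
```

Request:
move_arm:
  moves:
    - [[0,0,-1],[0,0,0],0]
    - [[0,0,-1],[0,0,0],0]
    - [[0,0,-0.9],[0,0,0],0]
    - [[0,0,0],[0,0,0],0]

```text
clock: 14.95
position: [0.5792, 0.1538, 0.1616]
ee_rot: [0.998, -0.06, 0.003, -0.001]
ft_force: [0.7, 0.1, 0.1]
grip_width: -0.001
```

```bash
python3 - <<'E'
from h import *
print(cur(),get_obs()['joint_pos'],get_obs()['ft_force'])
crop("scene",215,165,335,265,6,"pics/c7.png")
k=C-.053*d(PH)
plan([[*k,.158,44],[*k,.124,44]])
E
```

```text
(array([0.5792151 , 0.15379695, 0.16157477]), np.float64(-6.872405279139464)) [-0.02528619  0.34573373 -0.38216139  1.61124564  0.13645533  1.20547357
 -2.12586569] [0.69861975 0.12393747 0.10034823]
from [0.5785 0.1534 0.16  ] -6.9
-> [ 0.5462  0.0756  0.158  44.    ]
[[-0.18,0.65,0.02],[0,0,-10.2],0]
[[-0.29,0.61,0.01],[0,0,-10.2],0]
[[-0.4,0.54,0.02],[0,0,-10.2],0]
[[-0.49,0.47,0.01],[0,0,-10.2],0]
[[-0.56,0.37,0.02],[0,0,-10.1],0]
-> [ 0.5462  0.0756  0.124  44.    ]
[[0.0,-0.0,0.68],[0,0,-0.0],0]
[[0.0,-0.0,0.68],[0,0,-0.0],0]
```

View pics/c7.png

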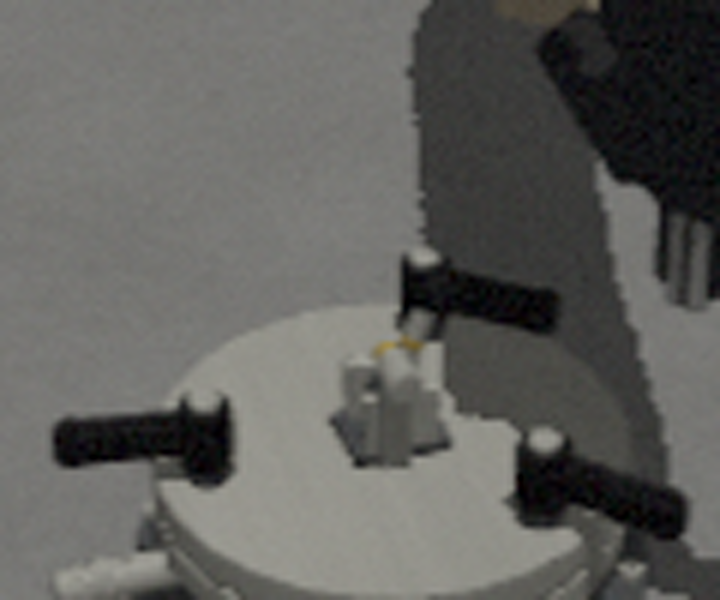

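```bash
python3 - <<'E'
from h import *
g=lambda u,v:(215+(u+.5)/6-.5,165+(v+.5)/6-.5)
h=onz("scene",g(545,441),.099);e=onz("scene",g(686,518),.087);v=(e-h)[:2];print(np.linalg.norm(v),np.degrees(np.arctan2(v[1],v[0])))
E
```

```text
0.057852590244978686 83.87026664525061
```

Request:
move_arm:
  moves:
    - [[-0.18,0.65,0],[0,0,-10.2],0]
    - [[-0.29,0.61,0],[0,0,-10.2],0]
    - [[-0.4,0.54,0],[0,0,-10.2],0]
    - [[-0.49,0.47,0],[0,0,-10.2],0]
    - [[-0.56,0.37,0],[0,0,-10.1],0]

```text
clock: 15.62
position: [0.5447, 0.0746, 0.1578]
ee_rot: [0.926, 0.377, -0.0, -0.0]
ft_force: [-0.3, -0.6, -0.2]
grip_width: -0.004
```

Request:
move_arm:
  moves:
    - [[0,0,0.7],[0,0,0],0]
    - [[0,0,0.7],[0,0,0],0]
    - [[0,0,0],[0,0,0],0]

```text
clock: 16.0
position: [0.544, 0.0757, 0.1213]
ee_rot: [0.928, 0.373, -0.002, -0.001]
ft_force: [-0.3, 0.1, -0.2]
grip_width: 0.003
```

```bash
python3 - <<'E'
from h import *
p,y=cur();v=p[:2]-C;print(p,y,get_obs()['ft_force'],"along",v@d(PH),"left",v@d(PH+90))
crop("scene",215,165,335,265,6,"pics/c8.png")
E
```

```text
[0.54402902 0.07571927 0.12133748] 43.82144230032847 [-0.33737033  0.11821377 -0.20043732] along -0.0545641574998388 left -0.0014840454775306418
```

View pics/c8.png

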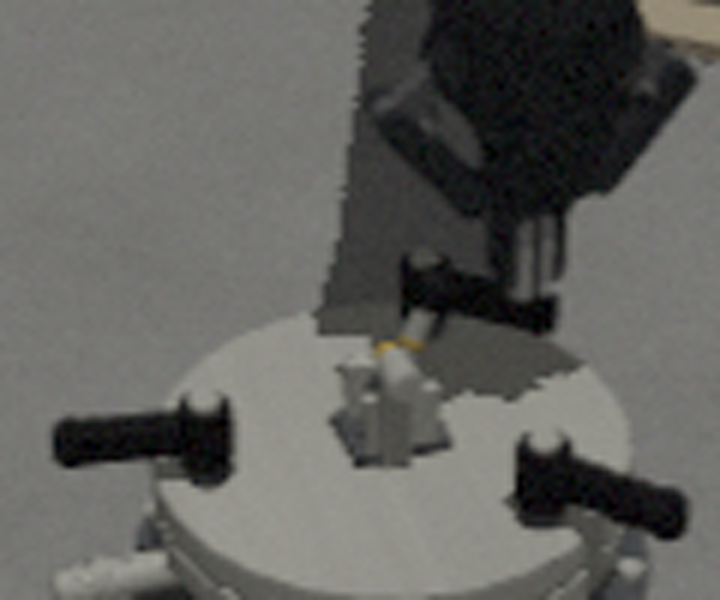

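Request:
move_arm:
  moves:
    - [[0,0,-0.2],[0,0,0],0]
    - [[0,0.4,0],[0,0,0],0]
    - [[0,0.3,0],[0,0,0],0]
    - [[0,0.3,0],[0,0,0],0]

```text
clock: 16.55
position: [0.563, 0.058, 0.1307]
ee_rot: [0.928, 0.374, 0.0, -0.001]
ft_force: [-15.2, 3.5, 30.3]
grip_width: -0.0
```

Request:
move_arm:
  moves:
    - [[0,0.25,0],[0,0,0],0]
    - [[0,0.25,0],[0,0,0],0]

```text
clock: 16.8
position: [0.5723, 0.0484, 0.1331]
ee_rot: [0.928, 0.373, 0.001, 0.0]
ft_force: [-21.9, 2.7, 40.3]
grip_width: -0.001
```

```bash
python3 - <<'E'
from h import *
p,y=cur();v=p[:2]-C;print(p,y,get_obs()['ft_force'],"along",v@d(PH),"left",v@d(PH+90))
E
```

```text
[0.5722825  0.04840134 0.13307453] 43.85441569554509 [-21.86270877   2.72594558  40.30963065] along -0.015286771671762928 left -0.0001368171260029002
```

```bash
python3 - <<'E'
from h import *
im=camera("scene")[190:255,240:315,::-1]
print(np.round(proj("scene",[[*(C+.048*np.sin(a-.5)*d(PH)),.087+.048*np.cos(a-.5)] for a in(0,.1,.4,.6,.8)])-[240,190],1)*8)
o=get_obs()['position'];print((proj("scene",[o])-[240,190])*8)
im=cv2.convertScaleAbs(im,alpha=1.8,beta=15)
cv2.imwrite("pics/c9.png",cv2.resize(im,None,fx=8,fy=8,interpolation=cv2.INTER_CUBIC))
E
```

```text
[[392.  181.6]
 [378.4 178.4]
 [332.  177.6]
 [300.  183.2]
 [268.8 195.2]]
[[363.28620206 175.03397282]]
```

View pics/c9.png

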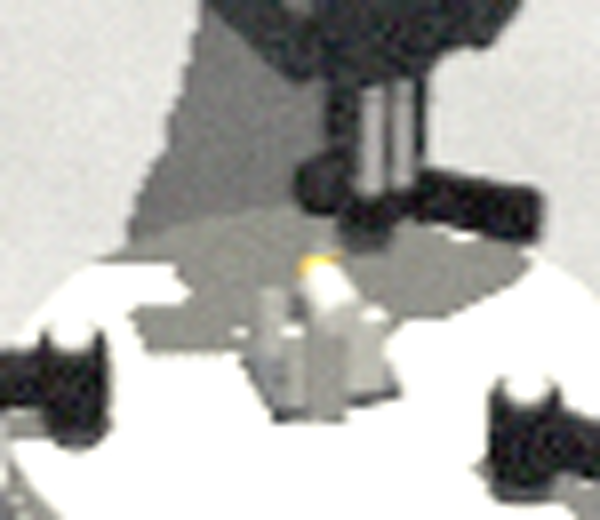

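```bash
python3 - <<'E'
from h import *
np.set_printoptions(precision=0,suppress=True)
L=d(PH+90);A=d(PH)
pts={"pivot":[*C,.087],"hous_top_c":[*(C+.0205*L),.118],"hous_in":[*(C+.010*L),.118],"hous_out":[*(C+.031*L),.118],"hous_base":[*(C+.0205*L),.065],"knob.45":[*(C-.0024*A),.135],"knob.1":[*(C-.0187*A),.131]}
for k,v in pts.items(): print(k,"c9",(proj("scene",[v])[0]-[240,190])*8,"c1",(proj("top",[v])[0]-[210,140])*6)
o=get_obs();print(o['ft_force'],o['torque'])
E
```

```text
pivot c9 [316. 316.] c1 [283. 270.]
hous_top_c c9 [340. 268.] c1 [251. 229.]
hous_in c9 [328. 248.] c1 [266. 243.]
hous_out c9 [353. 289.] c1 [236. 214.]
hous_base c9 [339. 416.] c1 [256. 251.]
knob.45 c9 [324. 178.] c1 [275. 254.]
knob.1 c9 [378. 179.] c1 [252. 279.]
[-14.  -4.  36.] [-1.  3. -0.]
```

```bash
python3 - <<'E'
from h import *
np.set_printoptions(precision=1,suppress=True)
print("c3",(proj("scene",[[0.6487,0.0292,0.0831]])-[215,165])*5,"c8",(proj("scene",[[.54403,.07572,.12134]])-[215,165])*6, "10mm lower",(proj("scene",[[.54403,.07572,.11134]])-[215,165])*6)
im=cv2.imread("pics/c9.png");print(im[110:260:10,322].mean(1).astype(int),im[110:260:10,390].mean(1).astype(int),im[190,280:460:8].mean(1).astype(int))
E
```

```text
c3 [[243.7 404.6]] c8 [[518.6 286.2]] 10mm lower [[517.8 307.4]]
[ 89  85  88  95  88  50  66  59  61  50  22 136 152 161 173] [107 102  95  95  84  87 110 110  65  42  45  43  75 100 124] [118  95  56  43  46  57  53  40  37  65 110 149 146  86  71  85  65  38
  31  22  37  34  25]
```

The knob is at about (322,185), which puts the lever near 0.45. The fingertip only caught it with its rounded end, which explains the large upward force. I will back off, go lower and slightly right to clear the pin housing, and push again.

Request:
move_arm:
  moves:
    - [[0,-0.5,0],[0,0,0],0]
    - [[0,-0.5,0],[0,0,0],0]
    - [[-0.24,0,0.3],[0,0,0],0]
    - [[0,0,0.3],[0,0,0],0]
    - [[0,0,0],[0,0,0],0]

```text
clock: 17.48
position: [0.5493, 0.0613, 0.1126]
ee_rot: [0.928, 0.373, -0.001, -0.0]
ft_force: [0.2, 0.0, -0.0]
grip_width: 0.001
```

```bash
python3 - <<'E'
from h import *
p,y=cur();v=p[:2]-C;print(p,y,get_obs()['ft_force'],"along",v@d(PH),"left",v@d(PH+90))
E
```

```text
[0.54925798 0.06127469 0.11264867] 43.82956257356814 [ 0.24331079  0.03656492 -0.00962325] along -0.040541258169616075 left -0.007756690637789783
```

Request:
move_arm:
  moves:
    - [[0,0.2,0],[0,0,0],0]
    - [[0,0.2,0],[0,0,0],0]
    - [[0,0.2,0],[0,0,0],0]

```text
clock: 17.85
position: [0.5606, 0.0506, 0.1139]
ee_rot: [0.928, 0.373, 0.0, 0.0]
ft_force: [0.3, 0.1, -0.0]
grip_width: 0.002
```

Now at about -25 mm along, with no contact yet. I continue.

Request:
move_arm:
  moves:
    - [[0,0.2,0],[0,0,0],0]
    - [[0,0.2,0],[0,0,0],0]

```text
clock: 18.1
position: [0.5663, 0.0449, 0.1137]
ee_rot: [0.927, 0.374, -0.001, -0.001]
ft_force: [-4.5, 3.1, 0.8]
grip_width: 0.004
```

Request:
move_arm:
  moves:
    - [[0,0.2,0],[0,0,0],0]

```text
clock: 18.23
position: [0.5703, 0.0406, 0.1136]
ee_rot: [0.927, 0.374, -0.0, -0.0]
ft_force: [-0.1, 0.8, -0.5]
grip_width: 0.002
```

Request:
move_arm:
  moves:
    - [[0,0.2,0],[0,0,0],0]

```text
clock: 18.35
position: [0.5745, 0.0361, 0.1139]
ee_rot: [0.928, 0.373, 0.0, 0.0]
ft_force: [0.2, -0.1, -0.9]
grip_width: -0.0
```

```bash
python3 - <<'E'
from h import *
p,y=cur();v=p[:2]-C;print(p,y,get_obs()['ft_force'],"along",v@d(PH),"left",v@d(PH+90))
E
```

```text
[0.57445678 0.03609374 0.11389672] 43.85196641308345 [ 0.20370648 -0.09825854 -0.94423355] along -0.0049230446676243106 left -0.007122348354994254
```

Request:
move_arm:
  moves:
    - [[0,-0.6,0],[0,0,0],0]
    - [[0,-0.6,0],[0,0,0],0]
    - [[0,0,-1],[0,0,0],0]
    - [[0,0,-1],[0,0,0],0]
    - [[0,0,-1],[0,0,0],0]

```text
clock: 18.98
position: [0.5523, 0.0595, 0.1897]
ee_rot: [0.927, 0.374, 0.0, 0.0]
ft_force: [0.5, -0.2, 1.4]
grip_width: 0.004
```

Request:
move_arm:
  moves:
    - [[0,-1,-1],[0,0,0],0]
    - [[0,-1,0],[0,0,0],0]
    - [[0,-1,0],[0,0,0],0]
    - [[0,-1,0],[0,0,0],0]
    - [[0,0,0],[0,0,0],0]

```text
clock: 19.6
position: [0.4821, 0.1324, 0.2134]
ee_rot: [0.927, 0.375, -0.0, 0.0]
ft_force: [-0.1, 1.5, -1.3]
grip_width: 0.0
```

```bash
python3 - <<'E'
from h import *
print(cur(),get_obs()['ft_force'])
for a in(.4,.9,1.0): print((proj("scene",[[*(C+.048*np.sin(a-.5)*d(PH)),.087+.048*np.cos(a-.5)]])-[215,165])*6)
crop("scene",215,165,335,265,6,"pics/c10.png")
E
```

```text
(array([0.4820759 , 0.1324118 , 0.21342878]), np.float64(44.05417887400157)) [-0.11425335  1.49226347 -1.26691219]
[[399.17106379 282.92608152]]
[[340.39793945 302.14172553]]
[[329.57205061 308.83768304]]
```

View pics/c10.png

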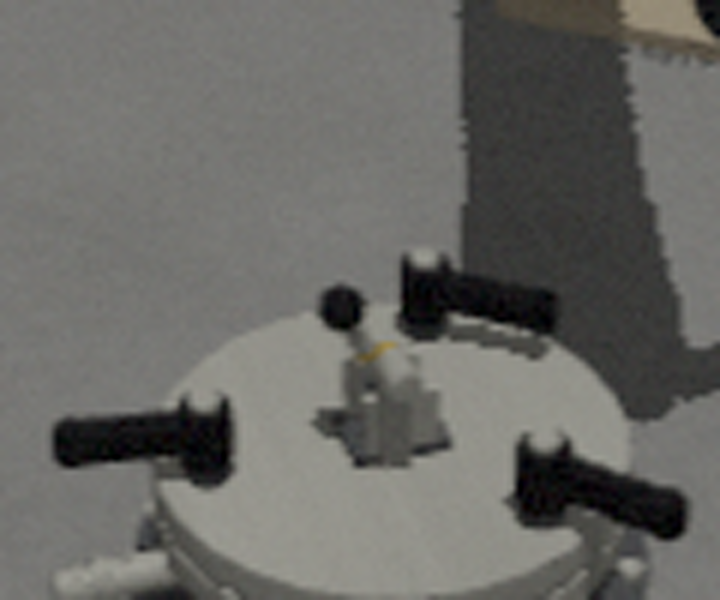

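The knob is at (341,308), which matches the far notch (0.9 projects to (340,302), 1.0 to (330,309)). The clamps have not moved and the tool is clear.

```bash
python3 -c "
from workcell import *
print(hand_in())"
```

```text
the job is handed in; nothing more can be done
None
```

I turned the three clamp levers in order, then pushed the inlet lever over with shut fingers until it snapped, and handed the job in at about 20 s of the 72 s allowed. `hand_in()` reports no verdict.

**Clamps:** measured in the scene camera, they turned about 90°, 178° and 89°, each well within the 20° allowed. After the last move they looked unchanged.

**Inlet lever:** in the last picture the knob sits where an angle of about 0.9 to 1.0 projects. The push force had already dropped to near zero during the second push, which fits a snap. The 0.85 threshold is read from the image, not from the joint.

**Failed first push:** on the first try at the inlet lever the rounded fingertip rode up on the knob, with about 40 N vertical at the wrist, and the lever stopped near 0.45. I backed off, went about 15 mm lower and 6 mm to the right, and the second push worked.

**Bystanders:** the robot ended clear of everything with no contact force. The jar, beaker and box were never approached below about 0.2 m height, but I did not check their positions again at the end.

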